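Slide the board carrier into its locating notches and latch it

TASK

With a fingertip, push the blue circuit-board carrier along its rails towards the red latch until you feel it drop into the locating notches and it lies flush with the side fences. Then push the pin of the red latch all the way round so that the latch arm lies across the carrier, and leave it there. Nothing is to be picked up or lifted, and the other things on the bench stay where they are.

Things in the scene. Friction and masses are not known exactly. Their poses are not given: they have to be found in the camera images.
- nest: Fixed slide fixture, black base 180 (x) x 340 (y) mm; origin on the table under its middle. The carrier slides along its +y between grey fences (inner faces x = -56.5 and 56.5 mm, 8 thick, tops 43 above table). Aluminium rails at |x| 21 to 55 mm, tops 30 above table; between them a trough, floor 10 above table. Low end bars at y = -171 and 171 mm, |x| 5 to 55, rise to 34 above table.
- seat (a point): Where the carrier's origin lies when seated: fixture x 0, y +60 mm, 25 mm above the table (3 mm play along y). Here all four feet (10 mm long) drop at once into notches 5 mm deep, 16 mm long, whose far walls stop it. Yellow ticks on the fences, 50 mm before and after, mark the seated carrier's ends. Pushed faster than about 50 mm/s it may skip over.
- carrier: Loose dark-blue plate 110 (x) x 100 (y) x 12 mm, 0.36-0.6 kg, on 6 mm feet, green circuit board on top; axes as the fixture's. Origin under its middle at the soles: 30 mm above table on the rails, 25 dropped in. Starts 90-170 mm short, at -y. Push its rear face (its y = -50 mm, yellow edge): spans 36-48 mm above table riding, 31-43 seated (flush with fences). Sliding takes 1.5-7 N.
- latch (a joint): Red swing latch at the fixture's +x side, rad, vertical hinge. 0: arm along fixture +y (open); grows counter-clockwise from above; 1.57 (stop): arm along fixture -x, across the seated carrier. Starts -0.5 to 0.05; friction 0.06 N m (1.5 N at the pin) keeps it put. Arm 56 mm long, 14 wide, 45.5 to 51.5 mm above table: passes 2.5 mm over a seated carrier, strikes one not dropped in.
- latch_pin (a point): Centre of the top of the upright red pin on the latch arm, 44 mm from the hinge; pin 12 mm across, from 51.5 to 79.5 mm above the table.
- latch_hinge (a point): The latch's hinge axis, at the fixture's x = 78, y = 60 mm; this point at 51.5 mm above the table. The red hub, 20 mm across, and its cap end 53.5 mm above the table.
- spray_bottle: Bystander, loose: green spray bottle with a black head, 68 mm across, 198 mm tall; origin at the middle of its underside. Leave it alone.
- solder_spool: Bystander, loose: blue-flanged solder spool standing on end, 52 mm across, 40 mm tall; origin at the middle of its underside. Leave it alone.
- flux_jar: Bystander, loose: small amber jar with white cap, 50 mm across, 55 mm tall; origin at the middle of its underside. Leave it alone.
- screwdriver: Bystander, loose: black-handled screwdriver lying flat, 160 mm long; origin at the middle of its underside. Leave it alone.
- parts_tray: Bystander, loose: yellow parts tray, 150 x 110 mm, 30 mm tall; origin at the middle of its underside. Leave it alone.
- brush: Bystander, loose: brush lying flat, 150 mm long; origin at the middle of its underside. Leave it alone.
- heatsink: Bystander, loose: loose finned aluminium heatsink, 40 x 40 mm, 22 mm tall; origin at the middle of its underside. Leave it alone.
There are look-alikes about, which are no part of the job. What is shaped like the carrier but pink or white is not meant.

How it is judged:
On the way, in this order (a step that is already met when the one before it is completed fails the run):
1. the carrier has dropped into the notches, the latch still open (y of carrier in the frame of nest between 0.055 and 0.065 m and z of carrier in the frame of nest below 0.0268 m and angle between carrier's own z axis and vertical below 0.03 rad and angle between the y axis of carrier and the y axis of nest, either way round below 0.05 rad and value of joint latch below 0.5 rad), for 0.2 s.
2. the latch arm lies across the carrier (y of carrier in the frame of nest between 0.055 and 0.065 m and z of carrier in the frame of nest below 0.0268 m and angle between carrier's own z axis and vertical below 0.03 rad and angle between the y axis of carrier and the y axis of nest, either way round below 0.05 rad and value of joint latch above 1.2 rad), for 0.2 s.
At the end, for the whole second after the job is handed in: The carrier lies in the notches (origin 55 to 65 mm along the fixture's y, at most 26.8 mm above the table, tilted under 0.03 rad, parallel to the fixture within 0.05 rad) and at rest, and the latch stands beyond 1.2 rad (all of step 2 and linear speed of carrier below 0.01 m/s); the robot touches nothing.
It fails at once if the carrier is lifted off its rails (origin 7 mm above their tops) (height (world z) of carrier above 0.037 m).
It fails at once if the carrier is tipped over 0.2 rad (angle between carrier's own z axis and vertical above 0.2 rad).
It fails at once if a bystander is shifted by more than 20 mm or lifted (distance of any of spray_bottle, solder_spool, flux_jar, screwdriver, parts_tray, brush, heatsink from where it was at the start of the episode above 0.02 m).
It also fails if it takes over 62 s, if anything falls off the work surface, if the arm or the gripper's body presses on something with over 40 N, if the wrist force passes 120 N, or if a joint passes its speed limit or range.

ROBOT

A 6-joint arm with a two-finger parallel gripper is mounted at the origin on the work surface. World frame = base frame: x ahead of the robot, y to its left, z up, the work surface at z = 0. Lengths are in m, angles in rad, forces in N, time in s.
With the tool pointing down it reaches from about 0.275 to 1 m from the base axis. Payload 8.4 kg.
Tool frame: the origin (TCP) lies midway between the tips of the shut fingers; the grasp point (between the pads) lies 19 mm behind it; z points along the fingers, y is the direction in which the jaws open and shut (so a half turn about z gives the same grasp; the last joint's range is limited). The gripper opens to 85 mm and grips with 20 to 120 N. Pads are 22 mm wide; open, the fingers measure 114 mm over their backs; the gripper's body (76 mm by 85 mm) begins 54 mm behind the grasp point. The pads swing forward as they close: fully open they stand 13 mm farther back than shut.
Start: joints at [-1.23, 0.353, 1.633, -0, 1.155, -0.002], TCP at [0.21, -0.589, 0.231] pointing down, gripper open.
Joint ranges: [-2.63, 2.63], [-0.92, 2.1], [0.06, 2.66], [-1.3, 4.44], [0, 2.69], [-3.02, 3.02]. Speed limits (rad/s): [2.22, 2.22, 2.79, 3.14, 3.14, 3.14].

INTERFACE

Orientations are given as a unit quaternion [x, y, z, w].
In Python, from bench import ctrl gives the robot as it stands. The module is installed in compiled form; this text tells all that it offers. Calls block until the motion is done:
- ctrl.move_to(position, orientation): joint-space move of the TCP to a pose.
- ctrl.line_to(position, rotation=None, velocity=0.15): straight line of the TCP; rotation=None keeps the orientation; velocity is the mean speed in m/s.
- ctrl.goto_joints(angles): joint-space move.
- ctrl.command_gripper(opening): opening from 0.0 (shut) to 1.0 (fully open); the grip force is fixed at half the most; returns when the fingers have stopped.
- ctrl.hold(seconds).
- ctrl.solve_ik(position, orientation): joint angles nearest the present ones, or None.
- ctrl.get_obs(): the state.
- ctrl.camera(name): name is "side" or "top" or "wrist"; returns (picture, depth): 420x560x3 uint8, red, green, blue; 420x560 float32, m along the optical axis (not along the pixel's ray), 0 where there is no reading.
- ctrl.camera_params(name): a dict with "vfov" (degrees; the focal length in pixels is half the picture's height over the tangent of half this angle, whatever the lens; pixels are square), "cx", "cy" (the principal point, pixels), "extrinsics" (4x4, takes a point from world to camera coordinates); the wrist camera has in their place "tool_from_camera" (4x4, takes a point from camera to tool coordinates, whose origin is the TCP and whose axes are the flange's). Camera axes: x right, y down, z forward; pixel columns grow to the right and rows downward; lengths in m; the calibration is good to about 2 mm. The wrist camera is an equidistant fisheye: a pixel r from the principal point sees the ray r / f radians off the axis. A picture is of the moment at which its call begins: read the wrist's pose just before it. camera_params takes no time and is no camera call.
A pose or a line that the arm cannot do raises ctrl.Unreachable and nothing moves.
- ctrl.sign_off(): hands the job in, once; it reports no verdict.
The state is a dict: "time_s": time; "joints": joint angles; "dq": joint speeds; "joint_torque": joint torques, N m; "tool_pos": TCP position; "orientation": TCP orientation; "contact_force": force on the tool from outside, world axes, zero at the start; "torque": the same for the moment, N m; "opening": opening from 0.0 (shut) to 1.0 (fully open).
Only numpy, scipy, OpenCV 4.12 (cv2) and the standard library are available. Lean on these libraries where they do the work, as an engineer would, in place of code of your own. Each camera call takes 0.05 s, during which the arm holds its last target.

## Working session

There is one attempt and no reset: what is moved stays moved. The work goes in short steps, each a Python script; the robot and the scene stay as the last script left them, time stands still between calls to the robot, and variables do not carry over. Pictures are saved under pics/ and viewed, and the job is handed in when it is done.

```bash
mkdir -p pics; python3 - <<'E'
from bench import ctrl
import cv2,numpy as np
for n in ["top","side"]:
    im,d=ctrl.camera(n); cv2.imwrite(f"pics/{n}0.png",im[:,:,::-1]); np.savez(f"{n}0.npz",im=im,d=d)
    p=ctrl.camera_params(n); print(n,p["vfov"],p["cx"],p["cy"],np.round(p["extrinsics"],4).tolist())
o=ctrl.get_obs(); print(o["time_s"],o["tool_pos"],o["orientation"],o["contact_force"])
E
```

```text
top 46.68178958318133 283.56343404937115 196.42894360366066 [[0.0108, -0.9999, -0.0101, -0.0468], [-0.9827, -0.0088, -0.1849, 0.5152], [0.1847, 0.0119, -0.9827, 1.5629], [0.0, 0.0, 0.0, 1.0]]
side 42.91540807073937 280.51701122510417 206.09930008306688 [[-0.9057, -0.4236, 0.0153, 0.4551], [-0.3329, 0.6884, -0.6444, 0.2509], [0.2625, -0.5888, -0.7645, 1.2566], [0.0, 0.0, 0.0, 1.0]]
0.1 [ 0.20992411 -0.58824137  0.23063483] [ 9.85349082e-01  1.70548485e-01 -1.02999555e-04 -6.24018355e-04] [-0.05817008 -0.00823909  0.05476968]
```

View pics/top0.png

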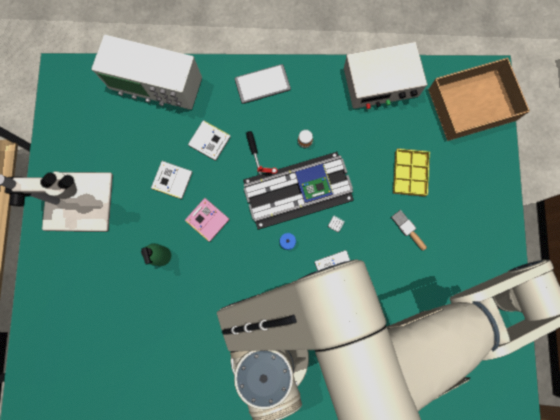

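View pics/side0.png

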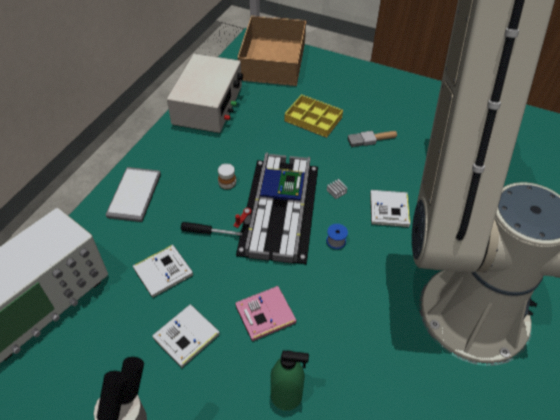

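```bash
python3 - <<'E'
import cv2
a=cv2.imread("pics/top0.png")[120:245,225:365]; cv2.imwrite("pics/top0c.png",cv2.resize(a,None,fx=5.5,fy=4.8 if 0 else 5.5,interpolation=cv2.INTER_CUBIC)[:, :][:600] if 0 else cv2.resize(a,None,fx=4.8,fy=4.8,interpolation=cv2.INTER_CUBIC))
a=cv2.imread("pics/side0.png")[145:270,175:345]; cv2.imwrite("pics/side0c.png",cv2.resize(a,None,fx=4.7,fy=4.7,interpolation=cv2.INTER_CUBIC))
E
```

```text
(no output)
```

View pics/top0c.png

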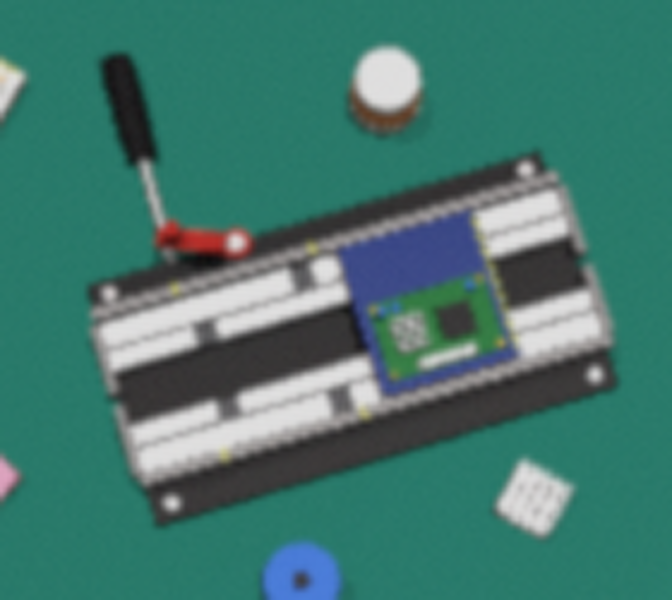

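View pics/side0c.png

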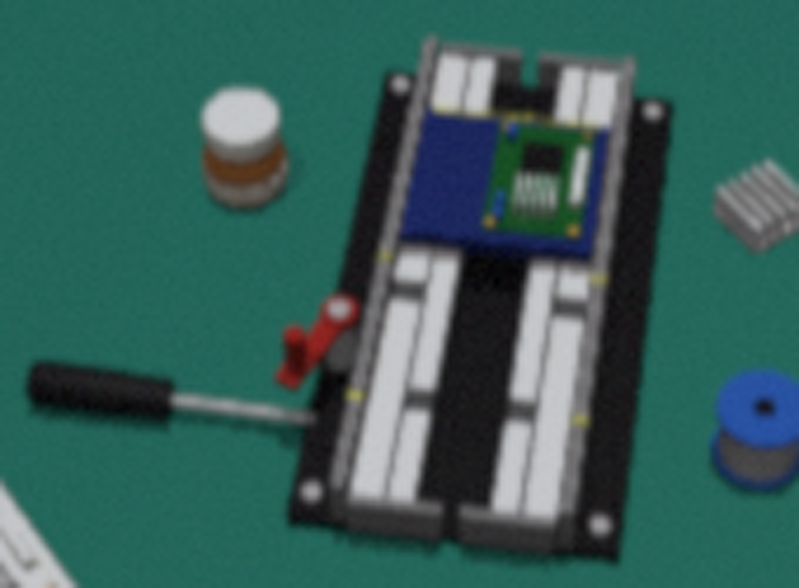

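```bash
cat > h.py <<'E'
import numpy as np, cv2
from bench import ctrl
from scipy.optimize import least_squares
from scipy.spatial.transform import Rotation as R
def proj(n,P):
    p=ctrl.camera_params(n); f=210/np.tan(np.radians(p["vfov"])/2)
    c=(p["extrinsics"]@np.c_[P,np.ones(len(P))].T)[:3]
    return np.c_[f*c[0]/c[2]+p["cx"],f*c[1]/c[2]+p["cy"]]
def n2w(v,P):
    P=np.atleast_2d(P); c,s=np.cos(v[2]),np.sin(v[2])
    return np.c_[v[0]+c*P[:,0]-s*P[:,1], v[1]+s*P[:,0]+c*P[:,1],P[:,2]]
def onplane(n,uv,z):
    p=ctrl.camera_params(n); f=210/np.tan(np.radians(p["vfov"])/2); E=p["extrinsics"]
    r=np.array([(uv[0]-p["cx"])/f,(uv[1]-p["cy"])/f,1]); d=E[:3,:3].T@r; o=-E[:3,:3].T@E[:3,3]
    return o+d*(z-o[2])/d[2]
E
cat > fit.py <<'E'
from h import *
t=lambda c:((np.array(c)+.5)/4.8-.5)+[225,120]
s=lambda c:((np.array(c)+.5)/4.7-.5)+[175,145]
obj=np.array([[60.5,110,43],[60.5,10,43],[-60.5,10,43],[-60.5,110,43],[78,60,53.5],[90,170,10],[90,-170,10],[-90,-170,10],[-90,170,10]])/1e3
T=t([(175,289),(312,248),(365,412),(225,455),(236,243),(90,290),(538,152),(617,382),(158,522)])
S=s([(354,395),(385,256),(600,279),(581,420),(340,308),(290,520),(388,73),(672,100),(618,558)])
w=np.array([1]*5+[1]*4)[:,None]
for nm,fn in dict(top=lambda v:((proj("top",n2w(v,obj))-T)).ravel(),side=lambda v:((proj("side",n2w(v,obj))-S)).ravel(),both=lambda v:np.r_[(proj("top",n2w(v,obj))-T).ravel(),(proj("side",n2w(v,obj))-S).ravel()]).items():
    r=least_squares(fn,[0.5,0,0.3]); print(nm,r.x.round(4),np.round(r.fun.reshape(-1,2),1).tolist())
v=r.x; np.save("nest.npy",v)
def wn(P):
    c,s_=np.cos(v[2]),np.sin(v[2]); d=P[:2]-v[:2]; return np.array([c*d[0]+s_*d[1],-s_*d[0]+c*d[1],P[2]])*1e3
print("hinge top",wn(onplane("top",t((236,243)),.0535)),"pin",wn(onplane("top",t((168,232)),.0795)),wn(onplane("side",s((293,335)),.0795)))
for c in [(478,212),(518,353),(340,250),(382,395)]: print("carrier corner",wn(onplane("top",t(c),.048)))
print("driver tip",wn(onplane("top",t((163,228)),.006)), wn(onplane("side",s((313,419)),.006)))
print("jar",wn(onplane("top",t((388,80)),.055)),"heat",wn(onplane("top",t((535,497)),.022)))
E
python3 fit.py
```

```text
top [ 0.5475 -0.0893  0.3105] [[0.0, 0.2], [0.1, 0.1], [-0.1, -0.1], [0.2, -0.1], [0.0, -0.1], [-1.0, -0.8], [0.3, -0.7], [0.6, 0.5], [-0.1, 1.0]]
side [ 0.5461 -0.0874  0.3091] [[0.6, 0.4], [0.2, 0.3], [-0.2, 0.4], [-0.2, 0.4], [-0.1, 0.4], [-0.9, -0.7], [-0.6, -0.6], [0.5, -0.0], [0.6, -0.6]]
both [ 0.5468 -0.0884  0.3097] [[-0.2, 0.4], [-0.2, 0.3], [-0.4, 0.2], [-0.1, 0.1], [-0.2, 0.1], [-1.3, -0.6], [0.1, -0.5], [0.3, 0.7], [-0.4, 1.2], [0.6, 0.0], [0.1, 0.0], [-0.2, 0.0], [-0.2, -0.0], [-0.1, 0.1], [-1.0, -1.1], [-0.7, -0.9], [0.4, -0.3], [0.6, -1.0]]
hinge top [78.03829464 59.15557785 53.5       ] pin [ 92.9263156  102.41500304  79.5       ] [ 94.88737422 102.67066392  79.5       ]
carrier corner [  50.51173415 -108.81052444   48.        ]
carrier corner [ -52.97554534 -104.14265918   48.        ]
carrier corner [53.091302   -8.75333937 48.        ]
carrier corner [-53.24313332  -5.71780592  48.        ]
driver tip [115.65751304 103.85947697   6.        ] [ 87.34463742 101.74873938   6.        ]
jar [158.57383985 -77.00204065  55.        ] heat [-148.90808655  -87.42778385   22.        ]
```

```bash
cat >> h.py <<'E'
v=np.load("nest.npy") if __import__("os").path.exists("nest.npy") else None
def q(psi): return (R.from_euler("z",psi)*R.from_euler("x",np.pi)).as_quat()
def W(x,y,z): return n2w(v,[x/1e3,y/1e3,z])[0]
def nest(P):
    c,s=np.cos(v[2]),np.sin(v[2]); d=np.array(P)[:2]-v[:2]; return np.array([c*d[0]+s*d[1],-s*d[0]+c*d[1],P[2]])*1e3
def fn(o):
    F=o["contact_force"]; c,s=np.cos(v[2]),np.sin(v[2]); return np.round([c*F[0]+s*F[1],-s*F[0]+c*F[1],F[2]],2)
E
python3 - <<'E'
from h import *
Y=v[2]+np.pi/2
for P,y in [((0,-130,.12),Y),((0,-130,.034),Y),((110,85,.06),v[2]-.36),((34,80,.06),Y)]: print(ctrl.solve_ik(W(*P),q(y)))
ctrl.command_gripper(0.0)
ctrl.move_to(W(0,-130,.15),q(Y))
ctrl.line_to(W(0,-130,.085))
o=ctrl.get_obs(); print(o["time_s"],nest(o["tool_pos"]),fn(o),o["opening"])
im,d=ctrl.camera("wrist"); cv2.imwrite("pics/w1.png",im[:,:,::-1])
im,d=ctrl.camera("side"); cv2.imwrite("pics/s1.png",cv2.resize(im[120:280,170:370,::-1],None,fx=3.7,fy=3.7,interpolation=cv2.INTER_CUBIC))
E
```

```text
[-0.34956576  0.47100202  1.72721622  0.          0.94337441 -0.65930846]
[-0.34956576  0.58706606  1.76716455  0.          0.78736204 -0.65930846]
[ 3.93432824e-02  5.53204929e-01  1.75197077e+00 -4.44089210e-16
  8.36416957e-01  1.66039691e+00]
[-5.94733072e-03  4.68009784e-01  1.91265315e+00 -4.44089210e-16
  7.60929723e-01 -3.15690028e-01]
3.3917 [ 8.46207456e-03 -1.30503675e+02  8.53445484e+01] [0.22 0.07 0.52] -0.0003561127435863472
```

View pics/w1.png

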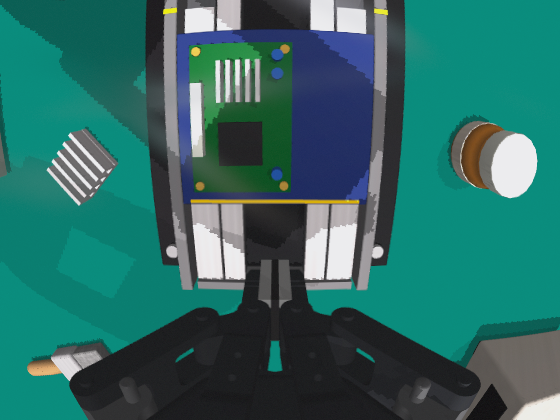

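View pics/s1.png

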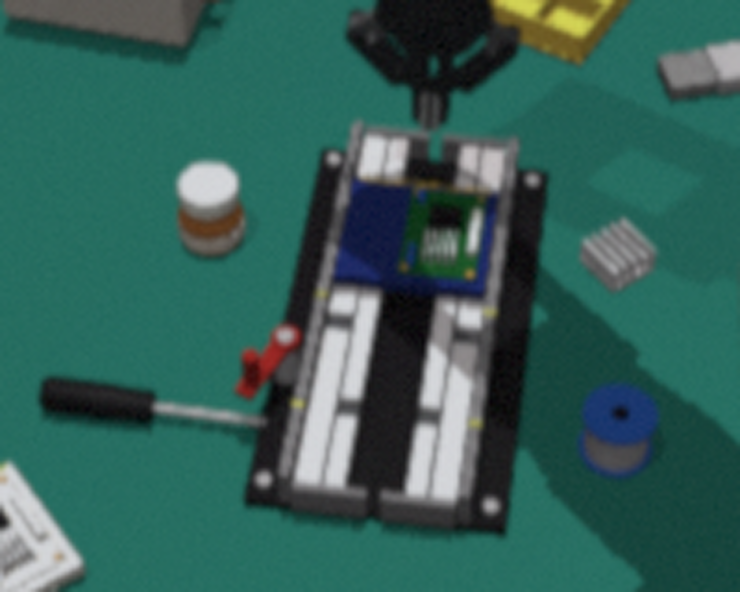

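```bash
python3 - <<'E'
from h import *
ctrl.line_to(W(0,-130,.035),velocity=.06)
o=ctrl.get_obs(); print(o["time_s"],nest(o["tool_pos"]).round(2),fn(o))
y=-130
while y<-95:
    y+=3; ctrl.line_to(W(0,y,.035),velocity=.03); o=ctrl.get_obs(); f=fn(o); print(y,nest(o["tool_pos"]).round(1),f,round(o["time_s"],2))
    if f[1]<-1.2: break
E
```

```text
4.475 [   0.21 -130.18   35.26] [ 0.5   0.1  -1.05]
-127 [ 1.000e-01 -1.269e+02  3.540e+01] [-0.13 -0.28 -0.08] 4.72
-124 [  -0.  -123.8   35.1] [0.17 0.07 0.73] 4.97
-121 [  -0.  -120.8   35. ] [-0.15 -0.59 -0.02] 5.22
-118 [  -0.  -117.8   35. ] [0.11 0.37 0.98] 5.47
-115 [ 1.000e-01 -1.149e+02  3.510e+01] [ 0.95 -0.12  0.14] 5.72
-112 [ 1.00e-01 -1.12e+02  3.51e+01] [ 0.83 -0.91  0.59] 5.97
-109 [ 1.000e-01 -1.089e+02  3.510e+01] [ 0.07 -1.85  1.23] 6.22
```

```bash
python3 - <<'E'
from h import *
y=-109
while y<-12:
    y+=8; ctrl.line_to(W(0,y,.035),velocity=.025); o=ctrl.get_obs(); f=fn(o); print(y,nest(o["tool_pos"]).round(1),f,round(o["time_s"],2))
    if np.linalg.norm(f)>15: break
im,d=ctrl.camera("side"); cv2.imwrite("pics/s2.png",cv2.resize(im[120:280,170:370,::-1],None,fx=3.7,fy=3.7,interpolation=cv2.INTER_CUBIC))
im,d=ctrl.camera("wrist"); cv2.imwrite("pics/w2.png",im[:,:,::-1])
E
```

```text
-101 [-1.000e-01 -1.005e+02  3.490e+01] [ 0.55 -1.26 -0.5 ] 6.69
-93 [ -0.3 -92.4  34.8] [ 0.54  0.67 -0.26] 7.16
-85 [ -0.1 -84.6  35. ] [-0.57  0.17  0.2 ] 7.62
-77 [ -0.1 -76.6  35. ] [-0.92 -0.67 -0.52] 8.09
-69 [ -0.1 -68.6  35. ] [-0.23  0.35 -0.75] 8.56
-61 [ -0.1 -60.6  35. ] [ 0.95  0.04 -0.44] 9.03
-53 [ -0.1 -52.6  35. ] [ 0.13 -0.02  0.08] 9.49
-45 [ -0.1 -44.6  35. ] [-0.89 -0.86  0.89] 9.96
-37 [ -0.1 -36.6  35. ] [0.7  0.15 0.48] 10.43
-29 [ -0.1 -28.6  35. ] [-0.5   0.45  0.4 ] 10.89
-21 [ -0.1 -20.6  35. ] [-0.47 -0.09 -0.18] 11.36
-13 [ -0.1 -12.6  35. ] [-0.04 -0.18  0.02] 11.82
-5 [-0.1 -4.6 35. ] [ 1.33 -0.19  0.33] 12.29
```

View pics/s2.png

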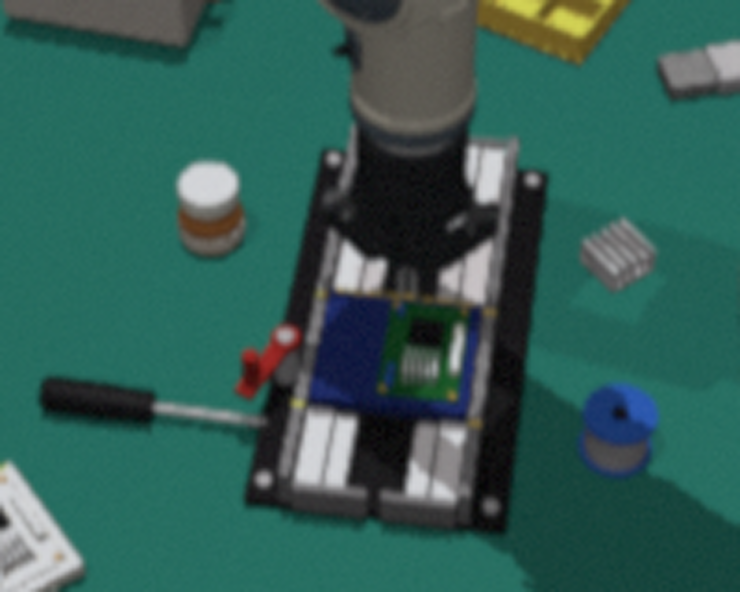

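View pics/w2.png

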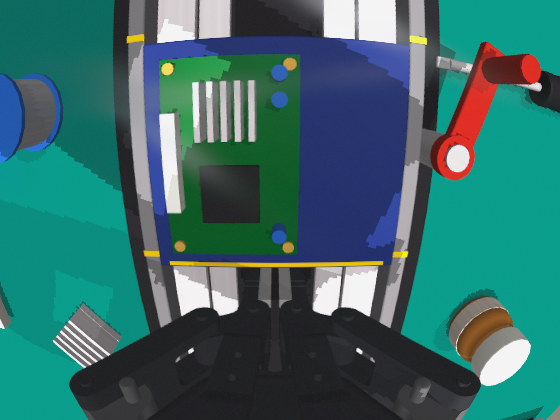

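```bash
python3 - <<'E'
from h import *
y=-5; 
while y<9:
    y+=1; ctrl.line_to(W(0,y,.035),velocity=.02); o=ctrl.get_obs(); f=fn(o); print(y,nest(o["tool_pos"]).round(1),f,round(o["time_s"],2))
    if f[1]<-9: break
im,d=ctrl.camera("wrist"); cv2.imwrite("pics/w3.png",im[:,:,::-1])
E
```

```text
-4 [ 0.1 -4.1 35. ] [-0.21 -2.01 -0.63] 12.64
-3 [ 0.1 -3.1 35.1] [ 0.33 -1.02 -0.11] 12.89
-2 [ 0.1 -2.1 35.1] [ 0.92 -2.63  0.14] 13.14
-1 [ 0.1 -1.  35.1] [ 0.22 -3.67  0.5 ] 13.39
0 [ 0.1  0.  35.1] [ 0.79 -3.39  1.16] 13.64
1 [ 0.1  1.  35. ] [-0.15 -2.7   1.02] 13.89
2 [ 0.   2.1 35. ] [ 1.72 -2.52  1.45] 14.14
3 [ 0.   2.6 35.1] [-0.52 -7.1   0.35] 14.39
4 [ 0.1  2.7 35.1] [ -2.32 -11.97  -0.11] 14.64
```

View pics/w3.png

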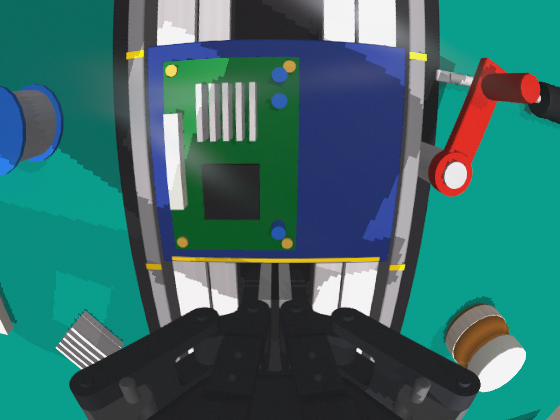

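```bash
python3 - <<'E'
from h import *
ctrl.line_to(W(0,-8,.035),velocity=.05)
o=ctrl.get_obs(); print(o["time_s"],fn(o))
im,d=ctrl.camera("wrist"); cv2.imwrite("pics/w4.png",im[:,:,::-1])
T=np.eye(4);T[:3,:3]=R.from_quat(o["orientation"]).as_matrix();T[:3,3]=o["tool_pos"]
p=ctrl.camera_params("wrist");f=210/np.tan(np.radians(p["vfov"])/2);M=T@p["tool_from_camera"]
print(f,p["cx"],p["cy"])
def pt(u,w):
    dx,dy=u-p["cx"],w-p["cy"];r=np.hypot(dx,dy);a=r/f;z=np.median(d[w-2:w+3,u-2:u+3]);k=np.tan(a)*z/max(r,1e-6)
    return nest((M@[dx*k,dy*k,z,1])[:3]).round(1)
print([ (u,w,pt(u,w).tolist()) for u,w in [(340,80),(340,150),(340,230),(390,100),(155,150),(405,200),(152,100),(370,235)]])
E
```

```text
15.0833 [ 0.23  0.01 -0.25]
325.19226210127806 274.5389649787997 208.91070648602064
[(340, 80, [27.2, 86.9, 42.7]), (340, 150, [28.0, 57.4, 42.7]), (340, 230, [30.2, 20.9, 42.6]), (390, 100, [49.3, 79.8, 42.4]), (155, 150, [-51.6, 58.3, 42.6]), (405, 200, [60.3, 35.4, 42.6]), (152, 100, [-51.5, 80.1, 43.0]), (370, 235, [44.8, 18.3, 42.8])]
```

View pics/w4.png

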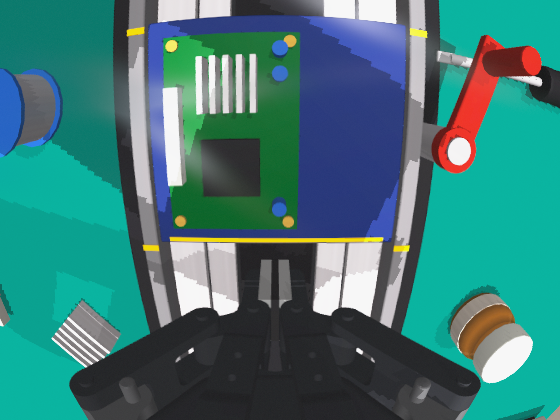

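```bash
cat > wr.py <<'E'
from h import *
def wcam():
    o=ctrl.get_obs(); im,d=ctrl.camera("wrist")
    T=np.eye(4);T[:3,:3]=R.from_quat(o["orientation"]).as_matrix();T[:3,3]=o["tool_pos"]
    p=ctrl.camera_params("wrist");f=210/np.tan(np.radians(p["vfov"])/2);M=T@p["tool_from_camera"]
    def pl(u,w,z):
        dx,dy=u-p["cx"],w-p["cy"];r=np.hypot(dx,dy);a=r/f
        ray=M[:3,:3]@np.array([dx/r*np.sin(a),dy/r*np.sin(a),np.cos(a)]); return nest(M[:3,3]+ray*(z-M[2,3])/ray[2]).round(1)
    return im,d,pl
E
python3 - <<'E'
from wr import *
im,d,pl=wcam(); cv2.imwrite("pics/w5a.png",cv2.resize(im[215:260,120:430,::-1],None,fx=2.5,fy=4,interpolation=cv2.INTER_CUBIC)); cv2.imwrite("pics/w5b.png",cv2.resize(im[5:55,110:440,::-1],None,fx=2.4,fy=4,interpolation=cv2.INTER_CUBIC))
for n,u,w,z in [("tickRL",150,248,.043),("tickRR",400,248,.043),("tickFL",135,31,.043),("tickFR",419,33,.043),("rear L",172,241,.043),("rear R",380,240.5,.043),("frontL",165,23,.043),("frontR",390,23,.043),("hinge",459,152,.0535),("pin",527,61,.0795)]: print(n,pl(u,w,z))
E
```

```text
tickRL [-59.8  11.4  43. ]
tickRR [61.1 11.4 43. ]
tickFL [-59.1 111.8  43. ]
tickFR [ 62.3 111.2  43. ]
rear L [-47.8  15.4  43. ]
rear R [50.1 15.6 43. ]
frontL [-45.3 113.5  43. ]
frontR [ 48.8 113.8  43. ]
hinge [79.4 60.8 53.5]
pin [ 92.4 101.1  79.5]
```

View pics/w5a.png

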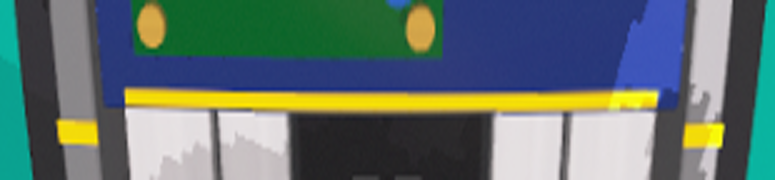

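View pics/w5b.png

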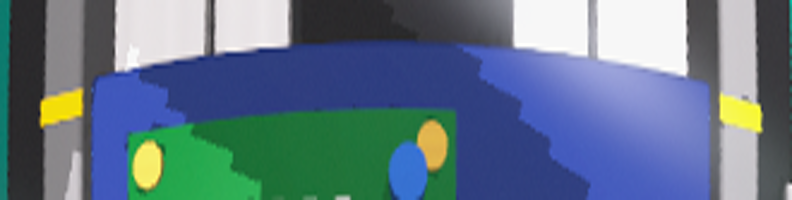

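```bash
cat >> h.py <<'E'
H=np.array([78.7,60.4])
def lp(th,d,z): 
    x,y=H+44*np.array([-np.sin(th),np.cos(th)])+d*np.array([np.cos(th),np.sin(th)]); return W(x,y,z)
E
python3 - <<'E'
from wr import *
ctrl.line_to(W(0,-12,.12),velocity=.12)
ctrl.move_to(lp(-.32,34,.13),q(v[2]-.32))
ctrl.line_to(lp(-.32,34,.060),velocity=.08)
o=ctrl.get_obs(); print(o["time_s"],nest(o["tool_pos"]).round(1),fn(o))
im,d,pl=wcam(); cv2.imwrite("pics/w6.png",im[:,:,::-1])
E
```

```text
18.9083 [125.3  91.4  60.5] [ 0.42 -0.59  0.45]
```

View pics/w6.png

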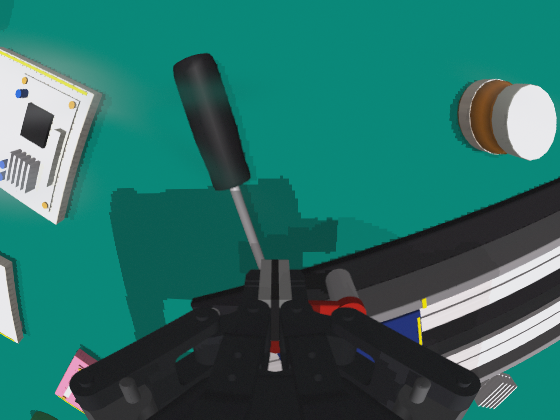

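```bash
python3 - <<'E'
from h import *
ctrl.line_to(lp(-.32,19,.060),velocity=.04)
o=ctrl.get_obs(); print(o["time_s"],fn(o))
th=-.32
while th<.9:
    th+=.1; ctrl.line_to(lp(th,17,.060),q(v[2]+th),velocity=.05); o=ctrl.get_obs(); f=fn(o)
    print(round(th,2),nest(o["tool_pos"]).round(1),f,round(o["time_s"],2))
    if np.linalg.norm(f)>12: break
for n in ["side","top"]:
    im,d=ctrl.camera(n); a=im[120:280,170:370,::-1] if n=="side" else im[110:245,215:375,::-1]; cv2.imwrite(f"pics/{n}7.png",cv2.resize(a,None,fx=3.7,fy=3.7,interpolation=cv2.INTER_CUBIC))
E
```

```text
19.4833 [-0.36 -0.34 -0.08]
-0.22 [104.9  99.6  60. ] [ 0.14 -0.27  0.01] 19.77
-0.12 [100.9 102.   60. ] [ 0.02  0.41 -0.21] 20.02
-0.02 [ 96.6 104.   60. ] [-0.36  0.1  -0.25] 20.27
0.08 [ 92.2 105.5  60. ] [ 0.11 -0.38 -0.47] 20.52
0.18 [ 87.6 106.7  60. ] [-0.59  0.08  0.38] 20.77
0.28 [ 82.9 107.3  60. ] [-0.16 -0.41 -0.48] 21.02
0.38 [ 78.2 107.5  60. ] [ 0.47 -0.23  0.19] 21.27
0.48 [ 73.5 107.2  60. ] [-0.87 -0.37  0.39] 21.52
0.58 [ 68.9 106.5  60. ] [-0.62  0.27  0.19] 21.77
0.68 [ 64.3 105.2  60. ] [-0.61  0.31  0.59] 22.02
0.78 [ 59.9 103.6  60. ] [-0.85 -1.11  0.28] 22.27
0.88 [ 55.7 101.5  60. ] [-0.09 -0.35  0.49] 22.52
0.98 [51.8 99.  60. ] [ 0.56 -0.21 -0.38] 22.77
```

View pics/side7.png

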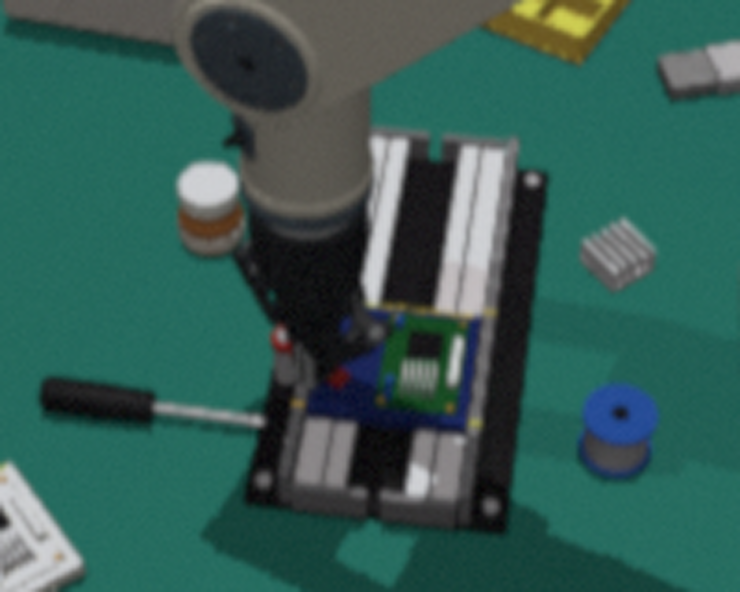

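```bash
python3 - <<'E'
from wr import *
th=.98
while th<1.62:
    th+=.1 if th<1.3 else .05; ctrl.line_to(lp(th,17,.060),q(v[2]+th),velocity=.04); o=ctrl.get_obs(); f=fn(o)
    print(round(th,2),nest(o["tool_pos"]).round(1),f,round(o["time_s"],2))
    if np.linalg.norm(f)>6: break
im,d,pl=wcam(); cv2.imwrite("pics/w8.png",im[:,:,::-1])
E
```

```text
1.08 [48.  96.1 60. ] [ 0.18 -0.14 -0.73] 23.13
1.18 [44.6 92.9 60. ] [-1.08 -0.33 -0.11] 23.4
1.28 [41.5 89.3 60. ] [ 0.    0.52 -0.26] 23.67
1.38 [38.9 85.4 60. ] [ 0.15 -0.46  0.41] 23.93
1.43 [37.7 83.4 60. ] [-0.64  0.03 -0.66] 24.18
1.48 [36.5 81.4 60. ] [-0.2  -0.01 -0.42] 24.43
1.53 [35.5 79.2 60. ] [-0.22  0.25  0.38] 24.68
1.58 [34.6 77.2 60. ] [-0.32  1.88 -0.03] 24.93
1.63 [33.9 76.7 60. ] [ 2.03 12.97  1.91] 25.18
```

View pics/w8.png

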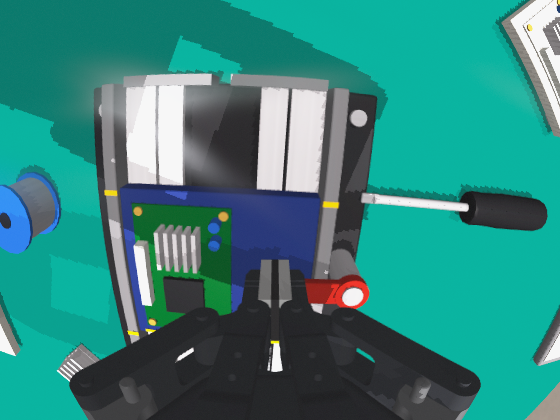

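The latch has reached its stop: the force rose to 13 N at 1.6 rad. I'll back off, lift clear and check.

```bash
python3 - <<'E'
from wr import *
Y=v[2]+np.pi/2
ctrl.line_to(W(34,100,.060),q(Y),velocity=.05)
ctrl.line_to(W(34,100,.18),velocity=.12)
ctrl.move_to(W(20,-30,.19),q(Y))
o=ctrl.get_obs(); print(o["time_s"],fn(o))
im,d,pl=wcam(); cv2.imwrite("pics/w9.png",im[:,:,::-1])
f=d
p=ctrl.camera_params("wrist")
im,d=ctrl.camera("side"); cv2.imwrite("pics/s9.png",cv2.resize(im[120:280,170:370,::-1],None,fx=3.7,fy=3.7,interpolation=cv2.INTER_CUBIC))
E
```

```text
27.625 [-0.41  0.8  -0.06]
```

View pics/w9.png

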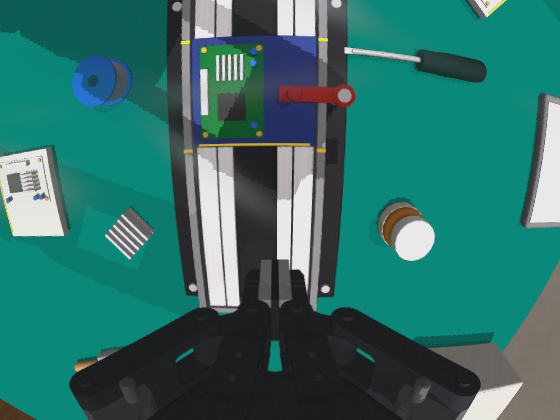

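View pics/s9.png

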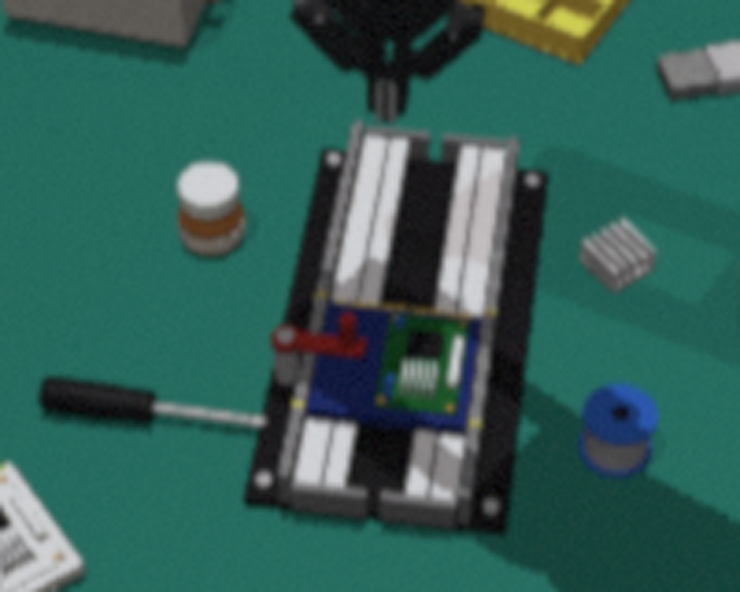

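```bash
python3 - <<'E'
from bench import ctrl
ctrl.hold(.3); ctrl.sign_off()
E
```

```text
the job is handed in; nothing more can be done
```

I pushed the carrier into its notches and swung the red latch all the way across it. The job is handed in; it reports no verdict. The clock read about 28 s of the 62 s allowed.

- **Carrier:** I pushed its rear face at about 25 mm/s with the shut fingers, then in 1 mm steps until it hit the notch walls at about 12 N. Depth readings put its top about 42.7 mm above the table all over, flush with the fences, so it had dropped in. It sits at about y = 62.5–63 mm, the far end of its play and inside the 55–65 mm limit.
- **Latch:** I pushed the pin round from about -0.3 rad until the force rose to 13 N at the stop, near 1.57 rad. Then I backed off and lifted clear. The last wrist and side pictures show the arm lying straight across the carrier.
- **Other things on the bench:** those near the fixture look unmoved in the last pictures. I did not measure them, and not all of the bystanders are in view there.
- **Last checks:** after the latch closed I checked the carrier only by eye, and it still sat a little past its yellow ticks. The wrist camera and the fixed cameras disagreed by 1–1.5 mm on the fixture's position, within the stated calibration error.

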